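# Test and reset the stop button of the stirrer

## Task

Test the stop station of the stirrer: press the big mushroom button down until it latches, and take your fingers off to see that it stays down by itself. Then release it by pushing one of its ears round clockwise (seen from above) with a fingertip until the head pops up again, and finally press the small flat-topped reset button on the same box fully in and let it come back out. Use fingertips only, without pinching or heavy force, and leave the things standing round the box where they are.

Things in the scene. Friction and masses are not known exactly. Their poses are not given: they have to be found in the camera images.
- station: grey stop station, a box fixed to the worktop, 110 x 200 x 55 mm (x, y, z); origin under its centre, z up. Its x axis points roughly away from the robot. On its top face, 55 mm above the origin: the mushroom button at x 0, y +40 mm, and the reset button at x 0, y -62 mm. The box cannot move.
- stop_top (a point): middle of the domed top of the mushroom head, on its vertical twist axis. The head is a grey disc 52 mm across, from 20 to 44.5 mm above the box's top face when up; this point moves down with it. Press here, downwards
- front_ear (a point): a grip ear of the mushroom head, the one on the robot's side (box -x side) when not twisted: this point lies 44 mm from the twist axis, half-way up the ear. The two ears are bars 13 mm wide and 16 mm high that stick out from the disc to 52 mm from the axis, on opposite sides; their undersides are 20 mm above the box's top face when the head is up, about 13 mm when latched; only a low collar of radius 24 mm, 5 mm high, is under the head. The point moves with the head
- back_ear (a point): the same point of the opposite ear, on the far side
- stop_press (a joint): how far the mushroom head is pressed down, m: 0 up, 0.013 against its stop. A spring pushes it up with 5 N at the top and 9.5 N at the bottom; about 10 to 12 N takes it past the latch. Let go after passing 0.0095, it springs back a little and stays latched at about 0.0065
- stop_twist (a joint): clockwise twist of the mushroom head seen from above, rad: 0 at rest, stop at 1.0; a weak spring turns it back (0.03 to 0.07 N m, 1 to 2 N at an ear). A latched head pops up when twisted past about 0.55
- reset_top (a point): middle of the top face of the small flat-topped round reset button, 24 mm across, in a black collar 40 mm across and 12 mm high on the box; the top stands 22 mm above the box's top face; pressed straight down
- reset (a joint): how far the reset button is pressed, m: 0 out, 0.006 fully in, which takes 5 N; it springs back by itself
- beaker: small glass beaker, 50 mm across and 60 mm high, loose, behind the box; leave it; origin at the centre of its underside
- sample_bottle: white sample bottle, 41 mm across and 74 mm high, loose, behind the box; leave it; origin at the centre of its underside
- bench_timer: white bench timer, 58 x 62 x 20 mm, loose, in front of the box; leave it; origin at the centre of its underside
- dish: round petri dish, 57 mm across and 12 mm high, loose, in front of the box; leave it; origin at the centre of its underside

How it is judged:
On the way, in this order (a step that is already met when the one before it is completed fails the run):
1. the mushroom head is latched down with no finger on the station (value of joint stop_press above 0.005 m and contact force between the fingers and station below 0.3 N), for 0.3 s.
2. the mushroom head has popped up again (value of joint stop_press below 0.002 m), for 0.1 s.
3. the reset button is pressed fully in while the mushroom head is up (value of joint reset above 0.0045 m and value of joint stop_press below 0.002 m), for 0.05 s.
At the end, for the whole second after the job is handed in: the mushroom head is up (within 2 mm) and turned back (within 0.15 rad), and the reset button is out (within 1.5 mm) (value of joint stop_press below 0.002 m and value of joint stop_twist below 0.15 rad and value of joint reset below 0.0015 m); the robot touches nothing.
It fails at once if the fingers press or squeeze the station with more than 35 N (contact force between the fingers and station above 35 N).
It fails at once if the reset button is pressed while the mushroom button is down (value of joint stop_press above 0.004 m and value of joint reset above 0.003 m).
It fails at once if a thing standing round the box is moved more than 20 mm (distance of any of beaker, sample_bottle, bench_timer, dish from where it was at the start of the episode above 0.02 m).
It also fails if it takes over 48 s, if anything falls off the work surface, if the arm or the gripper's body presses on something with over 40 N, if the wrist force passes 120 N, or if a joint passes its speed limit or range.

## Robot

A 7-joint arm with a two-finger parallel gripper is mounted at the origin on a cart in front of the work surface, level with it; the furniture and walls round the work are solid. World frame = base frame: x ahead of the robot, y to its left, z up, the work surface at z = 0. Lengths are in m, angles in rad, forces in N, time in s.
With the tool pointing down it reaches from about 0.375 to 0.925 m from the base axis. Payload 3.1 kg.
Tool frame: the origin (TCP) lies between the finger pads; the fingertips stand 14 mm ahead of it and the grasp point (between the pads) lies 5 mm behind it; y points along the fingers, x is the direction in which the jaws open and shut, and the axes are right-handed (so a half turn about y gives the same grasp; the last joint's range is limited). The gripper opens to 85 mm and grips with 20 to 120 N. Pads are 22 mm wide; open, the fingers measure 114 mm over their backs; the gripper's body (76 mm by 85 mm) begins 54 mm behind the grasp point. The pads swing forward as they close: fully open they stand 13 mm farther back than shut.
Start: joints at [1.14, 0.383, 0.044, 1.598, -0.018, 1.161, -0.05], TCP at [0.212, -0.614, 0.245] pointing down, gripper open.
Joint ranges: [-2.61, 2.61], [-0.41, 2.15], [-1.48, 1.57], [0, 2.5], [-1.57, 4.71], [0.05, 1.97], [-2.85, 2.85]. Speed limits (rad/s): [2.79, 2.79, 3.14, 3.14, 3.14, 3.14, 3.14].

## Interface

Orientations are given as a unit quaternion [x, y, z, w].
In Python, from rig import bot, grab_frame, ticket gives the robot as it stands. The module is installed in compiled form; this text tells all that it offers.
- The arm moves only by the tool move_arm, never from a script. Its argument "moves" is a list of rows, each an object of numbers: "dx", "dy", "dz": the shift along the world's x, y, z in m; "wx", "wy", "wz": the turn, a rotation vector about the world's x, y, z in rad. In form: [{"dx": .., "dy": .., "dz": .., "wx": .., "wy": .., "wz": ..}, ...]. A call has 1 to 5 rows; each row shifts and turns the commanded pose from where the row before left it; what a row does not reach is not made up. A row lasts 1/12 s, in which the tool goes at most 41.7 mm and 7.16 degrees, less where a joint would pass 70% of its speed; a pose out of reach is approached as far as the arm can. A call with a gripper value outside its range is refused whole. "fingers" is the finger opening in m, from 0 to 0.0854, set as the call begins (left out, the last holds). The fingers move at their own pace and stop on an object; "squeeze" is the grip in N (left out, the last holds). Time passes only in rows, so rows that do not move let the fingers close. It gives the time, the measured TCP pose, the force and the opening at its end, in the units of the state.
- bot.observe(): the state, without advancing time (a new reading comes with each control period).
- grab_frame(name): name is "scene" or "top" or "wrist"; returns a dict with "image" (420x560x3 uint8, red, green, blue), "range_z" (420x560 float32, m along the optical axis (not along the pixel's ray), 0 where there is no reading), "mtx" (3x3 intrinsics, pixels), "dist" ([k1, k2, p1, p2, k3] as OpenCV has them; the pictures are not rectified), "R" (3x3) and "t" (3): a world point X has camera coordinates R X + t; the wrist camera has in their place "mount" (4x4, takes a point from camera to tool coordinates, whose origin is the TCP and whose axes are the tool frame's). Camera axes: x right, y down, z forward; pixel columns grow to the right and rows downward; lengths in m; the calibration is good to about 2 mm. A picture is of the moment at which its call begins: read the wrist's pose just before it.
- ticket.finish_job(): hands the job in, once; it reports no verdict.
The state is a dict: "clock": time; "joints": joint angles; "dq": joint speeds; "tau": joint torques, N m; "tcp_pos": TCP position; "eef_rot": TCP orientation; "force": force on the tool from outside, world axes, zero at the start; "wrist_torque": the same for the moment, N m; "finger_gap": finger opening in m.
Only numpy, scipy, OpenCV 4.12 (cv2) and the standard library are available. Lean on these libraries where they do the work, as an engineer would, in place of code of your own. Each camera call takes 0.05 s, during which the arm holds its last target.

## Working session

There is one attempt and no reset: what is moved stays moved. The work goes in short steps, Python scripts to look and compute and a tool call to move; the robot and the scene stay as the last step left them, time stands still between calls to the robot, and variables do not carry over. Pictures are saved under pics/ and viewed, and the job is handed in when it is done.

Besides the shell and the picture viewer there is one more tool, called after "Call:" in YAML: its name, and indented under it one key for each argument. move_arm: Moves the arm, as the interface text tells. Its arguments: {"type":"object","properties":{"moves":{"type":"array"},"fingers":{"type":"number"},"squeeze":{"type":"number"}},"required":["moves"]}

```bash
mkdir -p pics
python3 - <<'E'
from rig import bot, grab_frame
import cv2,numpy as np
s=bot.observe()
print({k:np.round(v,3) for k,v in s.items()})
for n in ["scene","top"]:
    f=grab_frame(n); cv2.imwrite(f"pics/{n}0.png",f["image"][:,:,::-1]); np.savez(f"{n}0.npz",**f)
    print(n,f["mtx"],f["dist"],f["R"],f["t"])
E
```

```text
{'clock': np.float64(0.0), 'joints': array([ 1.14 ,  0.384,  0.044,  1.6  , -0.018,  1.161, -0.05 ]), 'dq': array([ 0.002,  0.001, -0.001, -0.001, -0.   , -0.002,  0.001]), 'tau': array([ 0.0000e+00, -4.3346e+01,  1.0250e+00, -2.4951e+01,  1.1000e-02,
        1.2000e-02, -0.0000e+00]), 'tcp_pos': array([ 0.212, -0.613,  0.244]), 'eef_rot': array([-0.575,  0.411, -0.41 ,  0.576]), 'force': array([-0.706,  0.312,  0.637]), 'wrist_torque': array([-0.016, -0.003, -0.013]), 'finger_gap': np.float64(0.085)}
scene [[514.51101384   0.         272.24492691]
 [  0.         514.51101384 209.74934593]
 [  0.           0.           1.        ]] [-0.11691884  0.          0.          0.          0.        ] [[-0.77753214 -0.62862297 -0.01664154]
 [-0.41290812  0.53032039 -0.74045065]
 [ 0.47428964 -0.56885275 -0.67190467]] [0.42788197 0.30999452 0.72290759]
top [[478.70267873   0.         273.11466513]
 [  0.         478.70267873 215.3574087 ]
 [  0.           0.           1.        ]] [-0.1479562  0.         0.         0.         0.       ] [[-0.01849438 -0.99981102  0.00598977]
 [-0.99505589  0.01782108 -0.09770455]
 [ 0.09757934 -0.00776714 -0.99519744]] [0.01082951 0.56468961 0.89192139]
```

View pics/scene0.png

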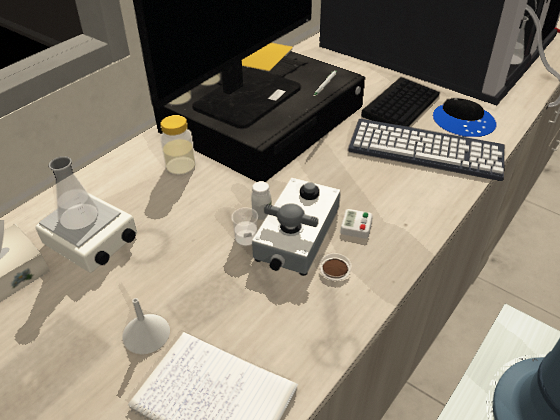

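View pics/top0.png

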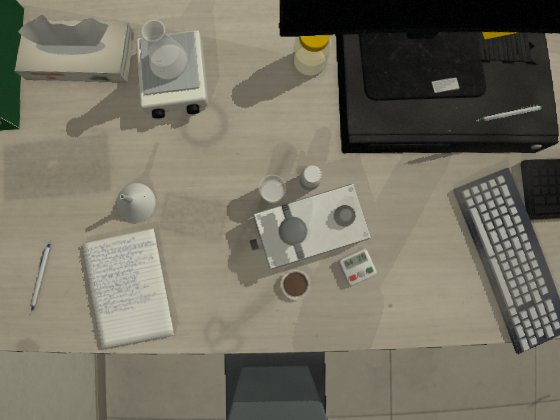

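Run:
```python
from rig import bot
from scipy.spatial.transform import Rotation as R
s=bot.observe(); print(R.from_quat(s['eef_rot']).as_matrix().round(3))
```

```text
[[ 0.327 -0.001  0.945]
 [-0.945  0.002  0.327]
 [-0.002 -1.    -0.   ]]
```

```bash
cat > h.py <<'E'
import numpy as np,cv2
def cloud(f):
    h,w=f["range_z"].shape
    u,v=np.meshgrid(np.arange(w),np.arange(h))
    p=cv2.undistortPoints(np.stack([u,v],-1).reshape(-1,1,2).astype(np.float64),f["mtx"],f["dist"]).reshape(h,w,2)
    z=f["range_z"].astype(float)
    c=np.concatenate([p*z[...,None],z[...,None]],-1)
    return (c-f["t"])@f["R"]
E
python3 - <<'E'
from h import *
for n in ["top","scene"]:
    f=np.load(n+"0.npz"); W=cloud(f); ok=f["range_z"]>0
    roi=ok&(W[...,0]>.35)&(W[...,0]<.75)&(W[...,1]>-.25)&(W[...,1]<.2)
    z=W[...,2]
    print(n,"table z",np.median(z[roi&(abs(z)<.02)]))
    m=roi&(abs(z-.055)<.006); k,l,st,c=cv2.connectedComponentsWithStats(m.astype(np.uint8))
    i=1+np.argmax(st[1:,4]); P=W[l==i]; 
    r=cv2.minAreaRect(P[:,:2].astype(np.float32)*1000); print("box",r,np.median(P[:,2]))
    for lo,hi in [(.07,.081),(.066,.073),(.074,.09),(.09,.105),(.012,.03),(.008,.016),(.05,.085)]:
        m=roi&(z>lo)&(z<hi); k,l,st,c=cv2.connectedComponentsWithStats(m.astype(np.uint8))
        for i in range(1,k):
            if st[i,4]>25:
                P=W[l==i]; r=cv2.minAreaRect(P[:,:2].astype(np.float32)*1000)
                print(lo,hi,st[i,4],P.mean(0).round(4),np.round(r[0],1),np.round(r[1],1),round(r[2],1),c[i].round())
E
```

```text
top table z 0.0005849827464942657
box ((550.8156127929688, -103.52814483642578), (110.06842803955078, 131.89279174804688), 16.209152221679688) 0.05549331315826153
0.07 0.081 76 [ 0.6866 -0.1873  0.0757] [ 687.  -191.3] [111.2   7.4] 84.2 [373. 146.]
0.07 0.081 244 [ 0.6352 -0.0721  0.0746] [635.2 -72.4] [32.8 30.7] 44.2 [312. 174.]
0.07 0.081 140 [ 0.5586 -0.1295  0.0767] [ 559.5 -129.5] [24.  24.3] 74.0 [345. 215.]
0.066 0.073 194 [ 0.5581 -0.1295  0.068 ] [ 558.4 -130. ] [37.8 38.1] 43.6 [344. 216.]
0.074 0.09 224 [ 0.6933 -0.1874  0.083 ] [ 695.6 -180.7] [130.3  51.5] 61.0 [373. 142.]
0.074 0.09 158 [ 0.6346 -0.0723  0.0756] [635.5 -72.1] [29.7 29.9] 89.8 [312. 174.]
0.074 0.09 127 [ 0.5585 -0.1299  0.0772] [ 558.4 -130.5] [22.1 22.4] 0.4 [345. 215.]
0.09 0.105 2115 [ 0.7176 -0.1921  0.0997] [ 717.3 -192.5] [114.7  65.3] 90.0 [377. 127.]
0.09 0.105 799 [ 0.5303 -0.0334  0.0961] [530.6 -33.5] [97.2 49. ] 39.3 [293. 231.]
0.012 0.03 151 [ 0.6976 -0.177   0.0212] [ 695.9 -181. ] [127.9  51.3] 62.2 [361. 147.]
0.012 0.03 31 [ 0.6221 -0.0638  0.0222] [623.9 -64.9] [36.8 12.4] 55.0 [306
[... 2872 characters left out ...]
.2] 33.2 [355. 231.]
0.008 0.016 46 [0.6069 0.0196 0.012 ] [607.4  19.3] [34.2 10.4] 26.8 [243. 241.]
0.008 0.016 145 [ 0.4346 -0.0404  0.0113] [433.4 -40. ] [55.5 58.8] 55.7 [335. 265.]
0.008 0.016 42 [0.5489 0.0332 0.0127] [549.   33.5] [35.8  4.4] 16.5 [262. 259.]
0.008 0.016 63 [0.4842 0.0143 0.0125] [485.2  14.9] [48.   6.3] 23.2 [295. 269.]
0.05 0.085 684 [ 0.7011 -0.169   0.0678] [ 696.2 -180.8] [131.6  53.6] 62.2 [266. 154.]
0.05 0.085 3457 [ 0.5352 -0.061   0.0577] [542.1 -71.4] [109.3 201.6] 15.9 [298. 218.]
0.05 0.085 341 [ 0.6323 -0.0666  0.0669] [634.6 -69.5] [36.8 37.5] 76.9 [261. 192.]
0.05 0.085 237 [ 6.173e-01 -3.000e-04  5.650e-02] [615.5   1.5] [49.1 50.1] 25.0 [244. 217.]
```

Call:
move_arm:
  moves:
    - {"dx":0.016,"dy":0.029,"wz":-0.054}
    - {"dx":0.016,"dy":0.029}
    - {"dx":0.016,"dy":0.029}
    - {"dx":0.016,"dy":0.029}
    - {"dx":0.016,"dy":0.029}
  fingers: 0
  squeeze: 20

```text
schema error: expected keys dx, dy, dz, wx, wy, wz
```

Call:
move_arm:
  moves:
    - {"dx":0.016,"dy":0.029}
    - {"dx":0.016,"dy":0.029}
    - {"dx":0.016,"dy":0.029}
    - {"dx":0.016,"dy":0.029}
    - {"dx":0.016,"dy":0.029}

```text
schema error: expected keys dx, dy, dz, wx, wy, wz
```

Call:
move_arm:
  moves:
    - {"dx":0.016,"dy":0.029}
    - {"dx":0.016,"dy":0.029}
    - {"dx":0.016,"dy":0.029}
    - {"dx":0.016,"dy":0.029}
    - {"dx":0.016,"dy":0.029}

```text
schema error: expected keys dx, dy, dz, wx, wy, wz
```

All six keys are required in every row.

Call:
move_arm:
  moves:
    - {"dx":0.016,"dy":0.029,"dz":0,"wx":0,"wy":0,"wz":-0.054}
    - {"dx":0.016,"dy":0.029,"dz":0,"wx":0,"wy":0,"wz":0}
    - {"dx":0.016,"dy":0.029,"dz":0,"wx":0,"wy":0,"wz":0}
    - {"dx":0.016,"dy":0.029,"dz":0,"wx":0,"wy":0,"wz":0}
    - {"dx":0.016,"dy":0.029,"dz":0,"wx":0,"wy":0,"wz":0}
  fingers: 0
  squeeze: 20

```text
clock: 0.52
tcp_pos: [0.2926, -0.4675, 0.2446]
eef_rot: [-0.564, 0.426, -0.425, 0.565]
force: [0.5, 0.6, 0.2]
finger_gap: 0.0256
```

Call:
move_arm:
  moves:
    - {"dx":0.016,"dy":0.029,"dz":0,"wx":0,"wy":0,"wz":0}
    - {"dx":0.016,"dy":0.029,"dz":0,"wx":0,"wy":0,"wz":0}
    - {"dx":0.016,"dy":0.029,"dz":0,"wx":0,"wy":0,"wz":0}
    - {"dx":0.016,"dy":0.029,"dz":0,"wx":0,"wy":0,"wz":0}
    - {"dx":0.016,"dy":0.029,"dz":0,"wx":0,"wy":0,"wz":0}

```text
clock: 0.93
tcp_pos: [0.3725, -0.3226, 0.2449]
eef_rot: [0.565, -0.426, 0.425, -0.565]
force: [0.5, -0.4, 0.2]
finger_gap: 0.0
```

Call:
move_arm:
  moves:
    - {"dx":0.016,"dy":0.029,"dz":0,"wx":0,"wy":0,"wz":0}
    - {"dx":0.016,"dy":0.029,"dz":0,"wx":0,"wy":0,"wz":0}
    - {"dx":0.016,"dy":0.029,"dz":0,"wx":0,"wy":0,"wz":0}
    - {"dx":0.016,"dy":0.029,"dz":0,"wx":0,"wy":0,"wz":0}
    - {"dx":0.016,"dy":0.029,"dz":0,"wx":0,"wy":0,"wz":0}

```text
clock: 1.35
tcp_pos: [0.4524, -0.1777, 0.2449]
eef_rot: [0.565, -0.426, 0.425, -0.564]
force: [0.7, -0.5, -0.2]
finger_gap: 0.0002
```

Call:
move_arm:
  moves:
    - {"dx":0.0157,"dy":0.029,"dz":-0.016,"wx":0,"wy":0,"wz":0}
    - {"dx":0.0157,"dy":0.029,"dz":-0.016,"wx":0,"wy":0,"wz":0}
    - {"dx":0.0157,"dy":0.029,"dz":-0.016,"wx":0,"wy":0,"wz":0}
    - {"dx":0.0157,"dy":0.029,"dz":-0.016,"wx":0,"wy":0,"wz":0}
    - {"dx":0.0157,"dy":0.029,"dz":-0.016,"wx":0,"wy":0,"wz":0}

```text
clock: 1.77
tcp_pos: [0.5309, -0.033, 0.1642]
eef_rot: [0.565, -0.426, 0.426, -0.564]
force: [0.7, 0.0, -0.7]
finger_gap: -0.0003
```

Run:
```python
from rig import bot, grab_frame
import cv2,numpy as np
ims=[]
for n in ["scene","wrist"]:
    f=grab_frame(n); cv2.imwrite(f"pics/{n}1.png",f["image"][:,:,::-1])
s=bot.observe(); print(s['tcp_pos'],s['force'])
```

```text
[ 0.53047135 -0.02659169  0.16246297] [-0.62329183  0.35345824  0.52385251]
```

View pics/scene1.png

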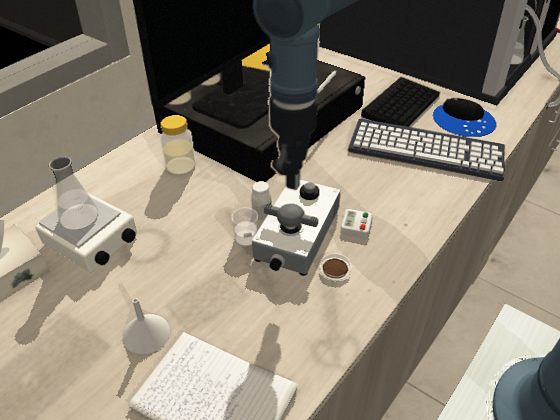

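View pics/wrist1.png

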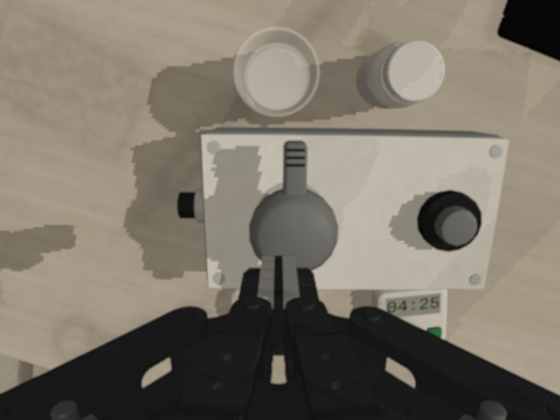

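Call:
move_arm:
  moves:
    - {"dx":0,"dy":0,"dz":-0.015,"wx":0,"wy":0,"wz":0}
    - {"dx":0,"dy":0,"dz":-0.014,"wx":0,"wy":0,"wz":0}
    - {"dx":0,"dy":0,"dz":0,"wx":0,"wy":0,"wz":0}
    - {"dx":0,"dy":0,"dz":0,"wx":0,"wy":0,"wz":0}

```text
clock: 2.2
tcp_pos: [0.5296, -0.0349, 0.1354]
eef_rot: [0.565, -0.427, 0.425, -0.564]
force: [-0.5, 0.4, -0.2]
finger_gap: -0.0002
```

Run:
```python
from rig import bot, grab_frame
import cv2,numpy as np
from scipy.spatial.transform import Rotation as R
s=bot.observe(); print(s['tcp_pos'],s['force'])
f=grab_frame("wrist"); cv2.imwrite("pics/wrist2.png",f["image"][:,:,::-1])
from h import cloud
T=np.eye(4);T[:3,:3]=R.from_quat(s['eef_rot']).as_matrix();T[:3,3]=s['tcp_pos'];M=T@f['mount']
g=dict(f);g['R']=M[:3,:3].T;g['t']=-M[:3,:3].T@M[:3,3]
W=cloud(g);z=W[...,2];ok=f['range_z']>0
for lo,hi in[(.073,.081),(.09,.1003)]:
    m=ok&(z>lo)&(z<hi);k,l,st,c=cv2.connectedComponentsWithStats(m.astype(np.uint8))
    for i in range(1,k):
        if st[i,4]>200: P=W[l==i];print(lo,st[i],P.mean(0).round(4),[ (round(a,4),round(b,4)) for a,b in zip(P.min(0),P.max(0))], cv2.minEnclosingCircle(P[:,:2].astype(np.float32)))
f=grab_frame("scene"); cv2.imwrite("pics/scene2.png",f["image"][120:320,160:420,::-1].repeat(3,0).repeat(3,1)[:600,:780])
```

```text
[ 0.52961202 -0.03494114  0.13540634] [-0.51593748  0.35266641 -0.22575282]
0.073 [ 378   17   68   73 3628] [ 0.6367 -0.0707  0.0746] [(np.float64(0.6206), np.float64(0.6531)), (np.float64(-0.0875), np.float64(-0.0544)), (np.float64(0.073), np.float64(0.0772))] ((0.6365194916725159, -0.0708889290690422), 0.01686711423099041)
0.073 [ 440  208   44   44 1428] [ 0.5605 -0.1286  0.0767] [(np.float64(0.5481), np.float64(0.5718)), (np.float64(-0.1419), np.float64(-0.1176)), (np.float64(0.073), np.float64(0.079))] ((0.5599536895751953, -0.12969456613063812), 0.012546595185995102)
0.09 [ 225  136  101  139 7248] [ 0.5449 -0.0283  0.0956] [(np.float64(0.5101), np.float64(0.5823)), (np.float64(-0.0568), np.float64(-0.0071)), (np.float64(0.09), np.float64(0.1003))] ((0.5461153388023376, -0.026888743042945862), 0.03666171431541443)
```

View pics/scene2.png

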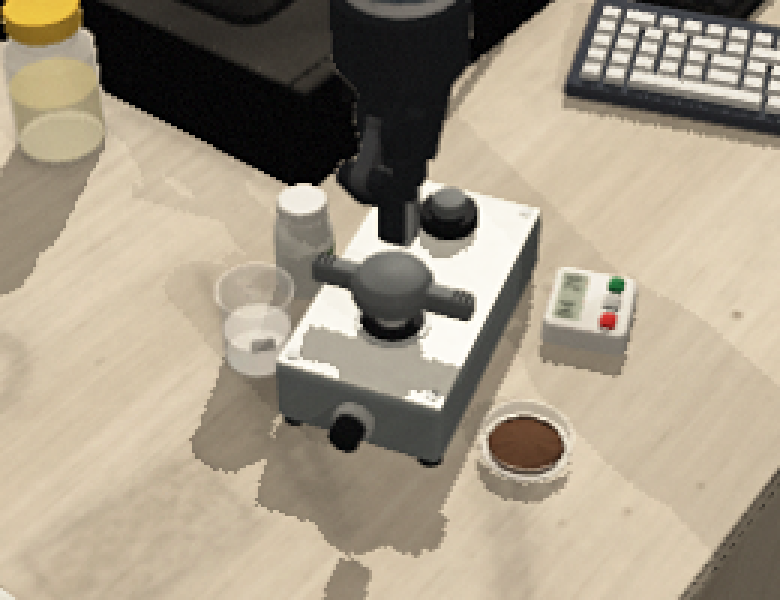

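Call:
move_arm:
  moves:
    - {"dx":0.001,"dy":0.002,"dz":-0.01,"wx":0,"wy":0,"wz":0}
    - {"dx":0,"dy":0,"dz":-0.008,"wx":0,"wy":0,"wz":0}
    - {"dx":0,"dy":0,"dz":-0.004,"wx":0,"wy":0,"wz":0}
    - {"dx":0,"dy":0,"dz":-0.003,"wx":0,"wy":0,"wz":0}
    - {"dx":0,"dy":0,"dz":0,"wx":0,"wy":0,"wz":0}

```text
clock: 2.72
tcp_pos: [0.5316, -0.0323, 0.1114]
eef_rot: [0.565, -0.426, 0.425, -0.564]
force: [-2.1, 0.9, 6.7]
finger_gap: 0.0001
```

Contact as predicted (6.7 N at about 2 mm). Continue.

Call:
move_arm:
  moves:
    - {"dx":0,"dy":0,"dz":-0.003,"wx":0,"wy":0,"wz":0}
    - {"dx":0,"dy":0,"dz":-0.003,"wx":0,"wy":0,"wz":0}
    - {"dx":0,"dy":0,"dz":-0.002,"wx":0,"wy":0,"wz":0}
    - {"dx":0,"dy":0,"dz":0,"wx":0,"wy":0,"wz":0}

```text
clock: 3.05
tcp_pos: [0.5316, -0.0323, 0.1038]
eef_rot: [0.565, -0.426, 0.425, -0.564]
force: [-2.7, 0.2, 7.1]
finger_gap: 0.0001
```

Call:
move_arm:
  moves:
    - {"dx":0,"dy":0,"dz":-0.0015,"wx":0,"wy":0,"wz":0}
    - {"dx":0,"dy":0,"dz":-0.001,"wx":0,"wy":0,"wz":0}
    - {"dx":0,"dy":0,"dz":0,"wx":0,"wy":0,"wz":0}

```text
clock: 3.3
tcp_pos: [0.5316, -0.0323, 0.1016]
eef_rot: [0.565, -0.426, 0.425, -0.564]
force: [-3.5, 0.1, 8.8]
finger_gap: 0.0002
```

Call:
move_arm:
  moves:
    - {"dx":0,"dy":0,"dz":0.01,"wx":0,"wy":0,"wz":0}
    - {"dx":0,"dy":0,"dz":0.02,"wx":0,"wy":0,"wz":0}
    - {"dx":0,"dy":0,"dz":0,"wx":0,"wy":0,"wz":0}
    - {"dx":0,"dy":0,"dz":0,"wx":0,"wy":0,"wz":0}
    - {"dx":0,"dy":0,"dz":0,"wx":0,"wy":0,"wz":0}

```text
clock: 3.72
tcp_pos: [0.5315, -0.0324, 0.1305]
eef_rot: [0.565, -0.426, 0.426, -0.564]
force: [-0.2, 0.2, -0.2]
finger_gap: -0.0004
```

```bash
cat > look.py <<'E'
from rig import bot, grab_frame
import cv2,numpy as np,sys
from h import cloud
f=grab_frame("scene");W=cloud(f);d=W[...,:2]-np.array([.531,-.033])
n=sys.argv[1]; r=np.hypot(d[...,0],d[...,1]);ok=f['range_z']>0
# ears/disc points
z=W[...,2]
m=ok&(r<.055)&(z>.063)&(z<.103)
print("disc top z 95pct r<8mm", np.percentile(z[ok&(r<.008)&(z<.105)],[50,95]) if (ok&(r<.008)&(z<.105)).any() else None)
e=ok&(r>.032)&(r<.053)&(z>.07)&(z<.105)
if e.any():
    a=np.degrees(np.arctan2(d[...,1],d[...,0]))[e]; zz=z[e]
    for nm,c in(("back",16),("front",-164)):
        w=(a-c+180)%360-180; q=abs(w)<75
        if q.sum()>5: print(nm,q.sum(),"angle off",np.median(w[q]).round(1),"z top",np.percentile(zz[q],95).round(4))
b=ok&(np.hypot(W[...,0]-.559,W[...,1]+.130)<.009)&(z<.09)
if b.any(): print("reset z",np.median(z[b]))
cv2.imwrite(f"pics/{n}.png",f["image"][120:320,160:420,::-1].repeat(3,0).repeat(3,1)[:600,:780])
s=bot.observe();print(s['clock'],s['tcp_pos'],s['force'])
E
python3 look.py s3
```

```text
disc top z 95pct r<8mm [0.0934628  0.09563044]
back 101 angle off 5.9 z top 0.0875
front 113 angle off -5.8 z top 0.0873
reset z 0.07723843117884412
3.7667 [ 0.53108184 -0.03243993  0.12997697] [0.71060101 0.91625147 0.79918146]
```

View pics/s3.png

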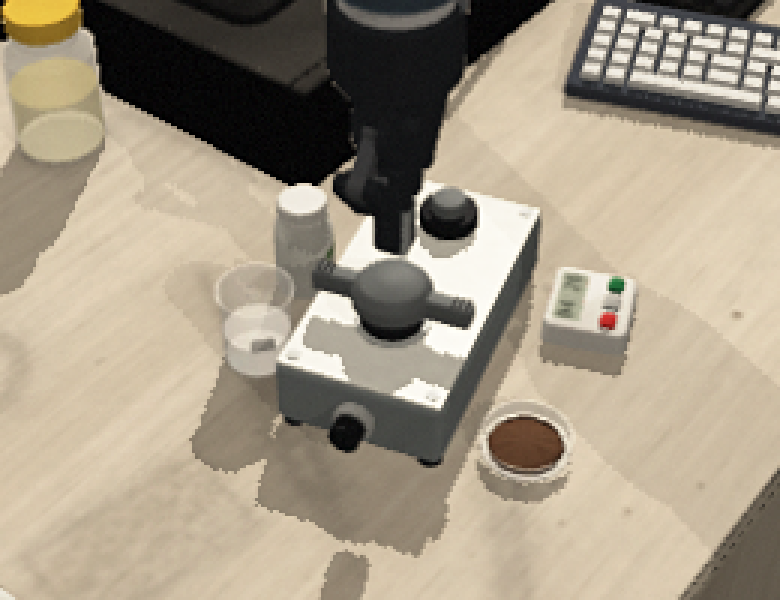

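Call:
move_arm:
  moves:
    - {"dx":-0.011,"dy":-0.015,"dz":0,"wx":0,"wy":0,"wz":0}
    - {"dx":-0.011,"dy":-0.015,"dz":0,"wx":0,"wy":0,"wz":0}
    - {"dx":-0.011,"dy":-0.0145,"dz":0,"wx":0,"wy":0,"wz":0}
    - {"dx":0,"dy":0,"dz":0,"wx":0,"wy":0,"wz":0}
    - {"dx":0,"dy":0,"dz":0,"wx":0,"wy":0,"wz":0}

```text
clock: 4.18
tcp_pos: [0.4976, -0.0778, 0.1297]
eef_rot: [0.565, -0.427, 0.426, -0.564]
force: [-1.1, -0.0, 0.5]
finger_gap: 0.0002
```

Call:
move_arm:
  moves:
    - {"dx":0,"dy":0,"dz":-0.02,"wx":0,"wy":0,"wz":0}
    - {"dx":0,"dy":0,"dz":-0.02,"wx":0,"wy":0,"wz":0}
    - {"dx":0,"dy":0,"dz":-0.01,"wx":0,"wy":0,"wz":0}
    - {"dx":0,"dy":0,"dz":0,"wx":0,"wy":0,"wz":0}

```text
clock: 4.52
tcp_pos: [0.4968, -0.0753, 0.0781]
eef_rot: [0.566, -0.427, 0.423, -0.564]
force: [-0.5, -0.3, -0.2]
finger_gap: -0.0002
```

```bash
python3 look.py s4
python3 - <<'E'
import numpy as np
from rig import bot, grab_frame
import cv2
f=grab_frame("wrist"); cv2.imwrite("pics/w4.png",f["image"][:,:,::-1])
H=np.array([.531,-.033]);a=np.radians(16)
B=np.array([[np.cos(a),-np.sin(a)],[np.sin(a),np.cos(a)]])
prev=np.array(bot.observe()['tcp_pos'][:2])
for phi in np.arange(0,.95,.1):
    c,s=np.cos(-phi),np.sin(-phi)
    p=H+B@np.array([[c,-s],[s,c]])@np.array([-.044,-.021])
    print(phi.round(2),p.round(4),(p-prev).round(4));prev=p
E
```

```text
disc top z 95pct r<8mm [0.09362031 0.09519607]
back 102 angle off 6.3 z top 0.088
front 175 angle off 0.7 z top 0.093
reset z 0.07735905240524532
4.5667 [ 0.49790877 -0.07560347  0.07939479] [0.4300901  0.10034884 1.01914214]
0.0 [ 0.4945 -0.0653] [-0.0045  0.0106]
0.1 [ 0.4914 -0.0615] [-0.003   0.0038]
0.2 [ 0.4888 -0.0574] [-0.0026  0.0041]
0.3 [ 0.4866 -0.0531] [-0.0022  0.0043]
0.4 [ 0.4848 -0.0485] [-0.0018  0.0045]
0.5 [ 0.4835 -0.0439] [-0.0013  0.0047]
0.6 [ 0.4826 -0.0391] [-0.0008  0.0048]
0.7 [ 0.4823 -0.0342] [-0.0004  0.0049]
0.8 [ 0.4824 -0.0293] [0.0001 0.0049]
0.9 [ 0.483  -0.0245] [0.0006 0.0048]
```

View pics/w4.png

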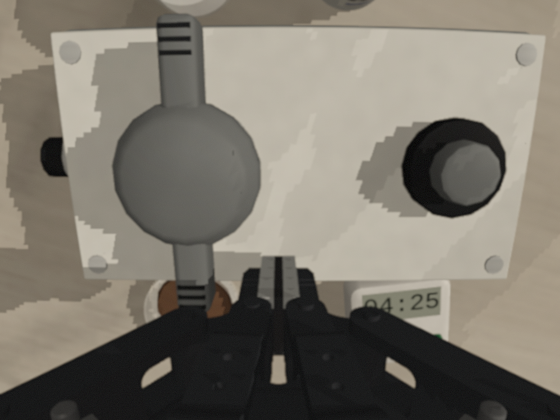

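View pics/s4.png

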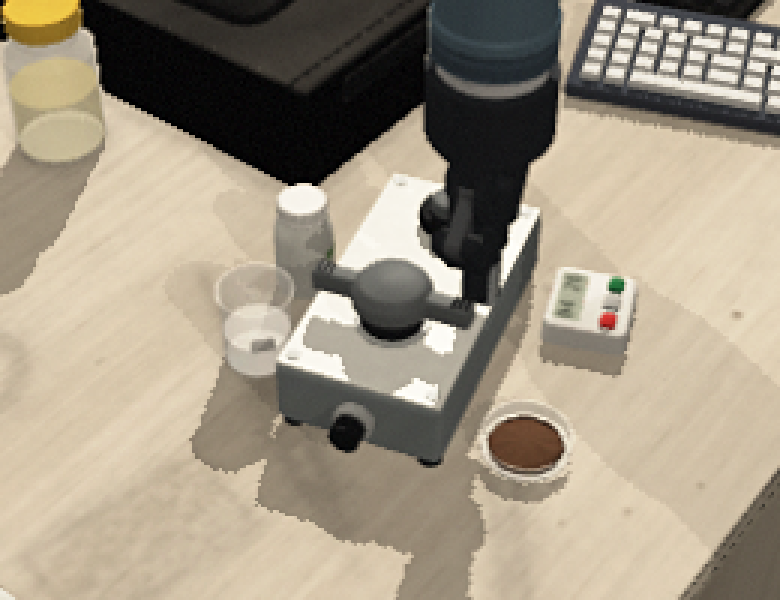

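Call:
move_arm:
  moves:
    - {"dx":-0.002,"dy":0.005,"dz":0,"wx":0,"wy":0,"wz":0}
    - {"dx":-0.0015,"dy":0.005,"dz":0,"wx":0,"wy":0,"wz":0}
    - {"dx":-0.003,"dy":0.004,"dz":0,"wx":0,"wy":0,"wz":-0.1}
    - {"dx":-0.0026,"dy":0.004,"dz":0,"wx":0,"wy":0,"wz":-0.1}
    - {"dx":0,"dy":0,"dz":0,"wx":0,"wy":0,"wz":0}

```text
clock: 5.03
tcp_pos: [0.4901, -0.0575, 0.0818]
eef_rot: [-0.519, 0.479, -0.48, 0.52]
force: [0.6, 0.2, 0.0]
finger_gap: -0.0003
```

```bash
python3 look.py s5
```

```text
disc top z 95pct r<8mm [0.09330353 0.09456951]
back 94 angle off -3.7 z top 0.0876
front 179 angle off -8.3 z top 0.0976
5.0833 [ 0.49021815 -0.05792863  0.08168332] [-0.6831843  -0.00382111 -0.02502332]
```

View pics/s5.png

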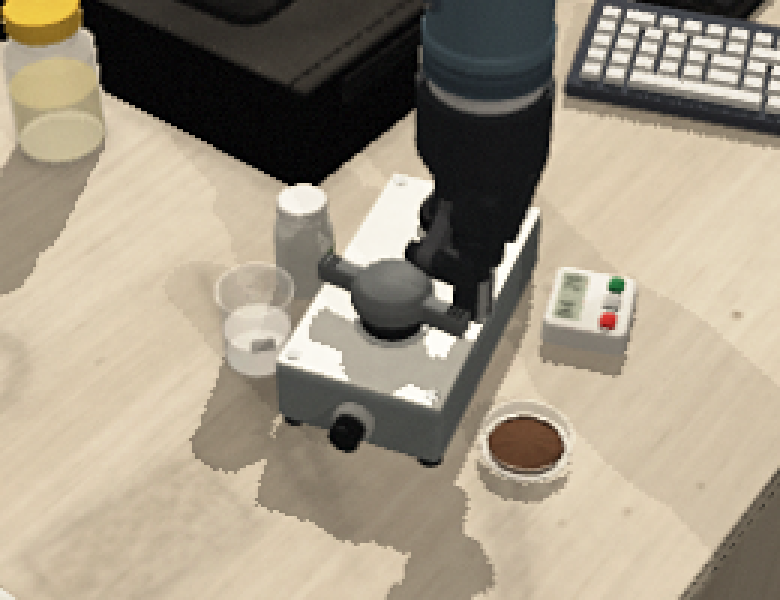

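Call:
move_arm:
  moves:
    - {"dx":-0.0022,"dy":0.0043,"dz":-0.001,"wx":0,"wy":0,"wz":-0.1}
    - {"dx":-0.0018,"dy":0.0045,"dz":-0.001,"wx":0,"wy":0,"wz":-0.1}
    - {"dx":-0.0013,"dy":0.0047,"dz":0,"wx":0,"wy":0,"wz":-0.1}
    - {"dx":-0.0008,"dy":0.0048,"dz":0,"wx":0,"wy":0,"wz":-0.1}
    - {"dx":0,"dy":0,"dz":0,"wx":0,"wy":0,"wz":0}

```text
clock: 5.5
tcp_pos: [0.4839, -0.0399, 0.0794]
eef_rot: [0.414, -0.573, 0.573, -0.414]
force: [-0.5, -0.9, 0.7]
finger_gap: 0.0
```

```bash
python3 look.py s6
```

```text
disc top z 95pct r<8mm [0.09496099 0.09614647]
back 75 angle off -25.0 z top 0.0881
front 180 angle off -29.2 z top 0.0982
5.55 [ 0.48401765 -0.04027567  0.07931982] [-0.19134656  0.26028844  0.31895447]
```

View pics/s6.png

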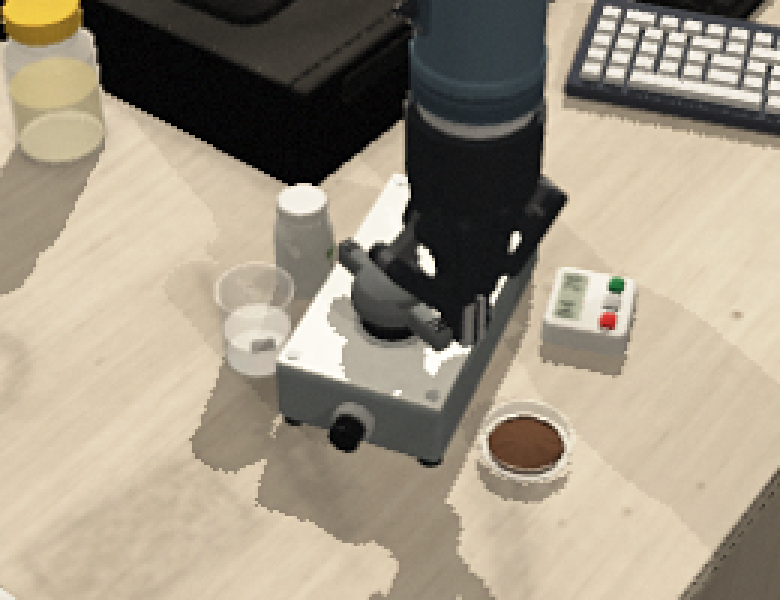

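Call:
move_arm:
  moves:
    - {"dx":-0.0004,"dy":0.005,"dz":0,"wx":0,"wy":0,"wz":-0.1}
    - {"dx":0.0001,"dy":0.005,"dz":0,"wx":0,"wy":0,"wz":-0.1}
    - {"dx":0,"dy":0,"dz":0,"wx":0,"wy":0,"wz":0}

```text
clock: 5.8
tcp_pos: [0.4836, -0.0301, 0.079]
eef_rot: [0.355, -0.611, 0.612, -0.355]
force: [0.5, -1.1, 0.1]
finger_gap: 0.0001
```

```bash
python3 look.py s7
```

```text
disc top z 95pct r<8mm [0.06294041 0.10189904]
back 33 angle off -41.6 z top 0.0943
front 162 angle off -41.2 z top 0.0978
5.85 [ 0.48343358 -0.03059226  0.07890436] [-0.93038951 -1.34076381 -0.48638631]
```

View pics/s7.png

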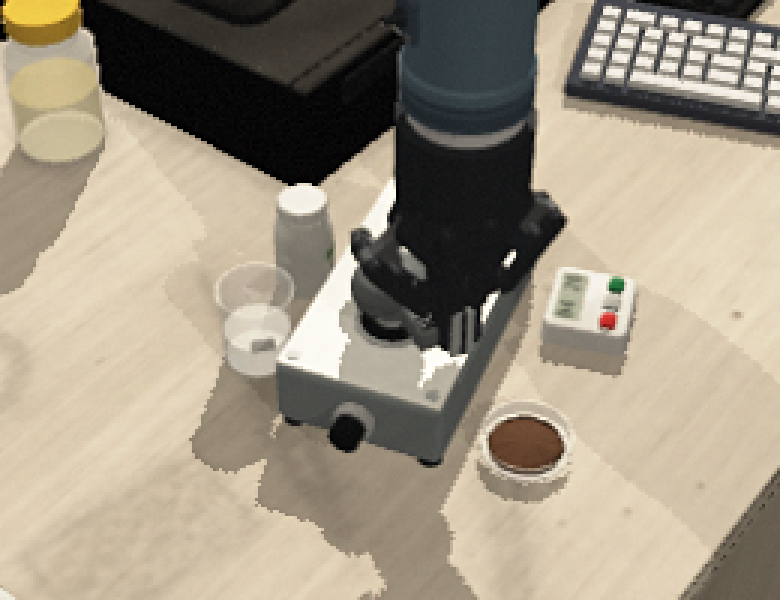

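Call:
move_arm:
  moves:
    - {"dx":0,"dy":-0.005,"dz":0,"wx":0,"wy":0,"wz":0.1}
    - {"dx":0.0004,"dy":-0.005,"dz":0,"wx":0,"wy":0,"wz":0.1}
    - {"dx":0.0008,"dy":-0.0048,"dz":0,"wx":0,"wy":0,"wz":0.1}
    - {"dx":0.0013,"dy":-0.0047,"dz":0,"wx":0,"wy":0,"wz":0.1}
    - {"dx":0.0018,"dy":-0.0045,"dz":0,"wx":0,"wy":0,"wz":0.1}

```text
clock: 6.27
tcp_pos: [0.4882, -0.0555, 0.079]
eef_rot: [0.497, -0.503, 0.503, -0.497]
force: [0.5, -0.1, -0.9]
finger_gap: -0.0003
```

Call:
move_arm:
  moves:
    - {"dx":0.0022,"dy":-0.0043,"dz":0,"wx":0,"wy":0,"wz":0.1}
    - {"dx":0.0026,"dy":-0.004,"dz":0,"wx":0,"wy":0,"wz":0.1}
    - {"dx":0.003,"dy":-0.004,"dz":0,"wx":0,"wy":0,"wz":0.1}
    - {"dx":0.0025,"dy":-0.008,"dz":0,"wx":0,"wy":0,"wz":0}
    - {"dx":0.0025,"dy":-0.008,"dz":0,"wx":0,"wy":0,"wz":0}

```text
clock: 6.68
tcp_pos: [0.5008, -0.0834, 0.0788]
eef_rot: [-0.565, 0.426, -0.426, 0.565]
force: [-0.3, -0.6, 0.7]
finger_gap: 0.0
```

Call:
move_arm:
  moves:
    - {"dx":0,"dy":0,"dz":0.02,"wx":0,"wy":0,"wz":0}
    - {"dx":0,"dy":0,"dz":0.02,"wx":0,"wy":0,"wz":0}
    - {"dx":0,"dy":0,"dz":0,"wx":0,"wy":0,"wz":0}

```text
clock: 6.93
tcp_pos: [0.5036, -0.0841, 0.1222]
eef_rot: [-0.563, 0.424, -0.428, 0.565]
force: [1.0, 0.2, 1.1]
finger_gap: 0.0001
```

```bash
python3 look.py s8
```

```text
disc top z 95pct r<8mm [0.10010203 0.10209473]
back 107 angle off 5.8 z top 0.094
front 114 angle off -5.4 z top 0.0943
reset z 0.07724264159252031
6.9833 [ 0.50268679 -0.08392436  0.1208382 ] [ 0.49545161  0.48747882 -0.74900891]
```

View pics/s8.png

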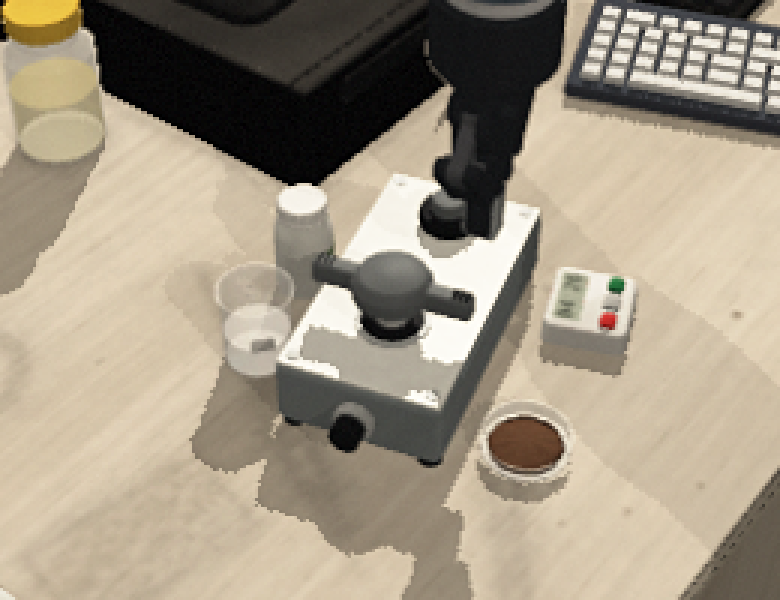

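The head is back up (top z 0.100) and the ears are at their starting angle. Next is the reset button at (0.5595, -0.130).

Call:
move_arm:
  moves:
    - {"dx":0.019,"dy":-0.0155,"dz":0,"wx":0,"wy":0,"wz":0}
    - {"dx":0.019,"dy":-0.0155,"dz":0,"wx":0,"wy":0,"wz":0}
    - {"dx":0.019,"dy":-0.015,"dz":0,"wx":0,"wy":0,"wz":0}
    - {"dx":0,"dy":0,"dz":0,"wx":0,"wy":0,"wz":0}
    - {"dx":0,"dy":0,"dz":0,"wx":0,"wy":0,"wz":0}

```text
clock: 7.4
tcp_pos: [0.5575, -0.1303, 0.1177]
eef_rot: [0.564, -0.427, 0.426, -0.564]
force: [0.2, 0.4, -0.0]
finger_gap: 0.0002
```

Call:
move_arm:
  moves:
    - {"dx":0,"dy":0,"dz":-0.015,"wx":0,"wy":0,"wz":0}
    - {"dx":0,"dy":0,"dz":-0.01,"wx":0,"wy":0,"wz":0}
    - {"dx":0,"dy":0,"dz":0,"wx":0,"wy":0,"wz":0}
    - {"dx":0,"dy":0,"dz":0,"wx":0,"wy":0,"wz":0}

```text
clock: 7.73
tcp_pos: [0.5557, -0.1279, 0.0925]
eef_rot: [0.565, -0.427, 0.424, -0.564]
force: [-0.8, -0.8, 0.4]
finger_gap: -0.0001
```

Call:
move_arm:
  moves:
    - {"dx":0.003,"dy":-0.002,"dz":0,"wx":0,"wy":0,"wz":0}
    - {"dx":0,"dy":0,"dz":-0.003,"wx":0,"wy":0,"wz":0}
    - {"dx":0,"dy":0,"dz":-0.002,"wx":0,"wy":0,"wz":0}
    - {"dx":0,"dy":0,"dz":-0.0015,"wx":0,"wy":0,"wz":0}
    - {"dx":0,"dy":0,"dz":0,"wx":0,"wy":0,"wz":0}

```text
clock: 8.15
tcp_pos: [0.5616, -0.1312, 0.088]
eef_rot: [-0.564, 0.425, -0.426, 0.565]
force: [1.5, -0.6, 3.3]
finger_gap: -0.0003
```

Call:
move_arm:
  moves:
    - {"dx":0,"dy":0,"dz":-0.0015,"wx":0,"wy":0,"wz":0}
    - {"dx":0,"dy":0,"dz":-0.001,"wx":0,"wy":0,"wz":0}
    - {"dx":0,"dy":0,"dz":0,"wx":0,"wy":0,"wz":0}

```text
clock: 8.4
tcp_pos: [0.5616, -0.1312, 0.0855]
eef_rot: [-0.564, 0.425, -0.426, 0.565]
force: [1.3, -0.6, 4.5]
finger_gap: -0.0003
```

Call:
move_arm:
  moves:
    - {"dx":0,"dy":0,"dz":-0.001,"wx":0,"wy":0,"wz":0}
    - {"dx":0,"dy":0,"dz":0,"wx":0,"wy":0,"wz":0}

```text
clock: 8.57
tcp_pos: [0.5616, -0.1311, 0.0851]
eef_rot: [-0.564, 0.425, -0.426, 0.565]
force: [-0.8, -0.7, 8.1]
finger_gap: 0.0003
```

Call:
move_arm:
  moves:
    - {"dx":0,"dy":0,"dz":-0.0005,"wx":0,"wy":0,"wz":0}
    - {"dx":0,"dy":0,"dz":0,"wx":0,"wy":0,"wz":0}

```text
clock: 8.73
tcp_pos: [0.5616, -0.1311, 0.0851]
eef_rot: [-0.564, 0.425, -0.426, 0.565]
force: [-1.0, 0.5, 10.7]
finger_gap: -0.0002
```

The TCP has stopped at z 0.0851 and the force has risen to 10.7 N, so the button is against its stop. Retract.

Call:
move_arm:
  moves:
    - {"dx":0,"dy":0,"dz":0.01,"wx":0,"wy":0,"wz":0}
    - {"dx":0,"dy":0,"dz":0.03,"wx":0,"wy":0,"wz":0}
    - {"dx":-0.01,"dy":-0.01,"dz":0.03,"wx":0,"wy":0,"wz":0}
    - {"dx":-0.01,"dy":-0.01,"dz":0.03,"wx":0,"wy":0,"wz":0}
    - {"dx":0,"dy":0,"dz":0,"wx":0,"wy":0,"wz":0}

```text
clock: 9.15
tcp_pos: [0.5414, -0.1541, 0.1885]
eef_rot: [-0.564, 0.424, -0.429, 0.564]
force: [0.2, -2.0, 0.3]
finger_gap: 0.0004
```

Call:
move_arm:
  moves:
    - {"dx":0,"dy":0,"dz":0,"wx":0,"wy":0,"wz":0}
    - {"dx":0,"dy":0,"dz":0,"wx":0,"wy":0,"wz":0}
    - {"dx":0,"dy":0,"dz":0,"wx":0,"wy":0,"wz":0}

```text
clock: 9.4
tcp_pos: [0.5389, -0.1497, 0.1812]
eef_rot: [0.565, -0.427, 0.424, -0.564]
force: [0.1, 0.2, -0.2]
finger_gap: 0.0
```

```bash
python3 look.py s9
```

```text
disc top z 95pct r<8mm [0.10030649 0.10220928]
back 106 angle off 5.5 z top 0.0935
front 111 angle off -5.0 z top 0.0941
reset z 0.07716119423004142
9.45 [ 0.53902454 -0.14971822  0.18116325] [-0.86052034  0.14403772 -0.56935895]
```

View pics/s9.png

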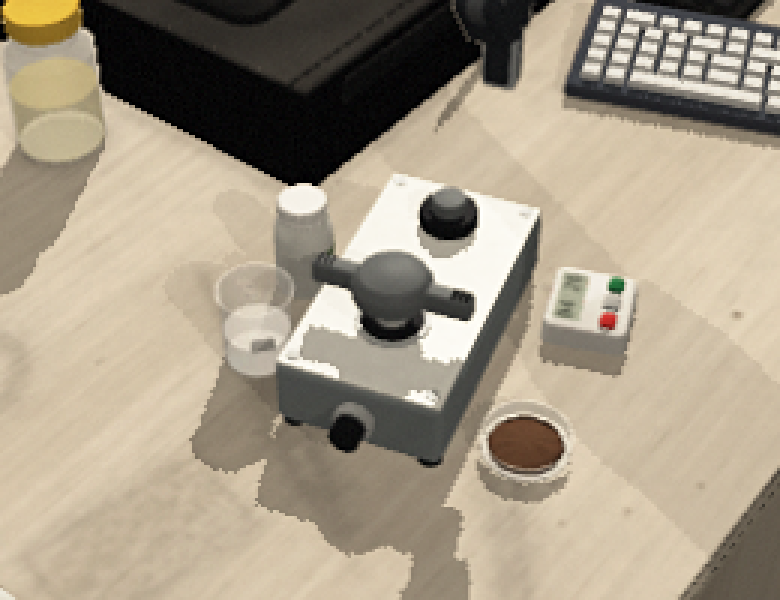

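The picture shows the head up at about (393,285), the reset button out at (449,200), the loose things where they were, and the gripper clear of everything.

```bash
python3 -c "
from rig import ticket
print(ticket.finish_job())"
```

```text
the job is handed in; nothing more can be done
None
```

The stop station test is done and handed in at about 9.5 s; no verdict was reported.

- **Latch:** I pressed the mushroom head down about 12 mm with closed fingertips. The highest force I read was about 9 N. After I lifted off, the head stayed down: its top was at z 0.0935, about 7 mm below its height when up.
- **Release:** I pushed the front ear round clockwise along its arc. At 0.55 rad or so the head was still latched. By about 0.72 rad it had popped up, with the ear tops rising about 6 mm. I then let it turn back by itself.
- **Reset:** I pressed the button until the tip stopped moving, at about 6 mm. The force rose to 10.7 N against the stop. I then let the button back out.

**Last checks:** the head top was at z 0.100 and both ears were at their untwisted angle. The reset top was at z 0.077, where it started. By eye, the beaker, bottle, timer and dish had not moved. The gripper was clear of everything. No check failed or disagreed. The joint values can't be read directly, so all of this comes from the cameras and the measured arm positions and forces.

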